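# Feed one disc from the hand-fed stack magazine

## Task

Feed one disc from the stack magazine that holds the round discs: hook a fingertip behind the upturned lip of its hand slide and draw the slide right out to its stop, so that the lowest disc drops, then push the slide fully home, so that this one disc is set out at the pick-up place. Do not grip the lip, do not touch or lift the discs themselves, and leave the magazine of square blocks and everything else on the bench alone.

Things in the scene. Friction and masses are not known exactly. Their poses are not given: they have to be found in the camera images.
- disc_mag: Hand-fed stack magazine holding three round discs, fixed to the bench: aluminium plate 325 x 110 x 16 mm with hand slide, upright clear square tube (49 mm outside, 42.5 mm inside, top 105 mm above the bench, open above) and pick-up place in line. Origin: on the bench straight below the tube's middle; -x points to the slide's lip, +x to the pick-up place
- disc_pickup (a point): Pick-up place of the disc magazine: a point on its channel floor (16 mm above the bench), 46 mm to +x of the tube's axis, just outside the 23 mm high gate in the tube's foot. A disc fed out lies here, against or within 3 mm of a black end stop whose face is 23 mm farther to +x. Guide rails either side are 26 mm high; a sensor beside it is 50 mm high
- disc_slide (a joint): Travel of the disc magazine's slide in m: 0 = fully home, growing as it is drawn out along the magazine's -x, to a firm stop at 0.062. It stays where it is left; moving it takes about 3 N. At the start it may stand up to 10 mm out
- disc_lip (a point): Middle of the top edge of the disc slide's lip, on its inner face (towards the tube). The lip is an upturned steel flange, 46 mm wide, 4 mm thick, 34 to 66 mm above the bench, across the outer end of the flat tongue (36 mm wide, top 34 mm above the bench). Above the tongue 115 mm is clear from the lip to the tube when home. Moves with the slide; axes as the magazine's
- disc_pad (a point): Centre of the outer face of the rubber thumb pad that covers the lip's outer face: the place to push on, 10 mm to the magazine's -x of disc_lip, 51 mm above the bench. Pad 40 mm wide, 6 mm thick, 38 to 64 mm above the bench. Moves with the slide
- disc1: Loose white plastic disc, 40 mm across, 20 mm high, 35 g, the lowest of the three stacked in the tube, all resting on the slide at the start. Origin at the centre of its underside, z up. Drawing the slide out by more than 47 mm lets it drop through to the channel floor; pushing the slide home then carries it out through the gate to the pick-up place, and the next disc settles on the slide
- disc2: Loose white plastic disc, 40 mm across, 20 mm high, 35 g, the middle of the three stacked in the tube, all resting on the slide at the start. Origin at the centre of its underside, z up
- disc3: Loose white plastic disc, 40 mm across, 20 mm high, 35 g, the top of the three stacked in the tube, all resting on the slide at the start. Origin at the centre of its underside, z up
- block_mag: Magazine of the same make and size as the disc magazine, but holding three square blocks. Origin and axes alike
- block_lip (a point): The same point on the block magazine's slide as disc_lip on the other
- block1: Loose white square block 40 x 40 x 20 mm, lowest of the block magazine's stack. Origin at the centre of its underside
- block2: Loose white square block 40 x 40 x 20 mm, middle of the block magazine's stack. Origin at the centre of its underside
- block3: Loose white square block 40 x 40 x 20 mm, top of the block magazine's stack. Origin at the centre of its underside
- jar: Small glass jar, 38 mm across, 50 mm high, standing between the magazines. Origin under its centre
- offcut: Aluminium profile offcut 80 x 40 x 40 mm. Origin under its centre
- contactor: Black and grey contactor 75 x 45 x 80 mm high. Origin under its centre
- bin: Open grey parts bin 160 x 100 x 60 mm high. Origin under its centre
- meter: Black multimeter lying flat, 150 x 76 x 46 mm high. Origin under its centre
- screwdriver: Screwdriver 190 mm long lying nearest the robot, about 30 mm thick at the handle
- tape: Roll of tape lying flat, 84 mm across, 20 mm high
Things that resemble listed ones, but are neither listed nor needed, are in the scene too. Leave any pink or purple look-alike of the disc3 alone.

How it is judged (in metres and radians):
On the way, in this order (a step that is already met when the one before it is completed fails the run):
1. the disc magazine's slide is drawn out to its stop (at least 56 of 62 mm) (value of joint disc_slide above 0.056 m), for 0.1 s.
2. the slide is pushed fully home (within 4 mm) (value of joint disc_slide below 0.004 m), for 0.2 s.
At the end, for the whole second after the job is handed in: The disc magazine's slide is home within 4 mm; the lowest disc lies flat on the channel floor at the pick-up place, its centre 38 to 58 mm from the tube's axis; the other two discs are still stacked flat in the tube on the slide (within 6 mm along the slide, 4 mm in height); all discs at rest (value of joint disc_slide below 0.004 m and x of disc1 in the frame of disc_mag between 0.038 and 0.058 m and z of disc1 in the frame of disc_mag between 0.012 and 0.019 m and angle between each of disc1, disc2, disc3's own z axis and vertical below 0.1 rad and linear speed of each of disc1, disc2, disc3 below 0.01 m/s and x of disc2 in the frame of disc_mag between -0.006 and 0.006 m and z of disc2 in the frame of disc_mag between 0.03 and 0.038 m and x of disc3 in the frame of disc_mag between -0.006 and 0.006 m and z of disc3 in the frame of disc_mag between 0.05 and 0.058 m); the robot touches nothing.
It fails at once if the lip is gripped: fingers press on its inner face and on its thumb pad at once (over 3 N each) (contact force between the fingers and disc_lip_flange above 3 N and contact force between the fingers and disc_thumb_pad above 3 N).
It fails at once if the robot touches a disc (over 0.5 N) or lifts one (over 10 mm above its place in the stack) (contact force between any of the fingers, the arm and disc1 above 0.5 N or contact force between any of the fingers, the arm and disc2 above 0.5 N or contact force between any of the fingers, the arm and disc3 above 0.5 N or height (world z) of disc1 above 0.044 m or height (world z) of disc2 above 0.064 m or height (world z) of disc3 above 0.084 m).
It fails at once if a second disc leaves the tube (horizontal distance between any of disc2, disc3 and disc_mag above 0.015 m).
It fails at once if the block magazine is disturbed (slide moved over 8 mm, or a block over 10 mm) (distance of block_lip from where it was at the start of the episode above 0.008 m or distance of any of block1, block2, block3 from where it was at the start of the episode above 0.01 m).
It fails at once if something standing on the bench is shifted by more than 20 mm (distance of any of jar, offcut, contactor, bin, meter, screwdriver, tape from where it was at the start of the episode above 0.02 m).
It also fails if it takes over 48 s, if anything falls off the work surface, if the arm or the gripper's body presses on something with over 40 N, if the wrist force passes 120 N, or if a joint passes its speed limit or range.

## Robot

A 6-joint arm with a two-finger parallel gripper is mounted at the origin on the work surface. World frame = base frame: x ahead of the robot, y to its left, z up, the work surface at z = 0. Lengths are in mm, angles in rad, forces in N, time in s.
With the tool pointing down it reaches from about 350 to 775 mm from the base axis. Payload 7.3 kg.
Tool frame: the origin (TCP) lies at the very end of the fingers, on their centre line; the grasp point (between the pads) lies 19 mm behind it; x points along the fingers, y is the direction in which the jaws open and shut, and the axes are right-handed (so a half turn about x gives the same grasp; the last joint's range is limited). The gripper opens to 92 mm and grips with 3 to 60 N. Pads are 19 mm wide; open, the fingers measure 130 mm over their backs; the gripper's body (75 mm by 190 mm) begins 47 mm behind the grasp point.
Start: joints at [-1.443, 0.342, 1.524, -0, 1.275, -0.146], TCP at [141.978, -505.457, 226.741] pointing down, gripper open.
Joint ranges: [-2.53, 2.53], [-0.77, 2.02], [0.04, 2.7], [-1, 4.14], [0.28, 2.66], [-3.11, 3.11]. Speed limits (rad/s): [2.57, 2.57, 3.14, 3.14, 3.14, 3.14].

## Interface

Orientations are given as [roll, pitch, yaw] about the fixed x, y, z axes, in that order (R = Rz(yaw) Ry(pitch) Rx(roll)).
In Python, from plant import bot gives the robot as it stands.
- The arm moves only by the tool step_arm, never from a script. Its argument "targets" is a list that holds one entry, the list of rows, each a list of 4 numbers: the shift along the tool's x, y, z in m, then the turn about the tool's x in degrees. A call has exactly 5 rows; each row is the pose to reach, as a shift and turn from the pose measured when the call began, along the tool's axes at that moment; what a row does not reach only later rows make up. A row lasts 1/12 s, in which the tool goes at most 41.7 mm and 7.16 degrees, less where a joint would pass 70% of its speed; a pose out of reach is approached as far as the arm can. A call with a gripper value outside its range is refused whole. "jaw" is the closure, from 0 (fully open) to 1 (shut), set as the call begins (left out, the last holds). The fingers move at their own pace and stop on an object; the grip force is fixed at half the most. Time passes only in rows, so rows that repeat a pose let the fingers close, or fill a call up. It gives the time, the measured TCP pose, the force and the opening at its end, in the units of the state.
- bot.get_obs(): the state, without advancing time (a new reading comes with each control period).
- bot.capture(name): name is "scene" or "top"; returns a dict with "color" (400x640x3 uint8, red, green, blue), "depth" (400x640 float32, mm along the optical axis (not along the pixel's ray), 0 where there is no reading), "fov_y" (degrees; the focal length in pixels is half the picture's height over the tangent of half this angle, whatever the lens; pixels are square), "cx", "cy" (the principal point, pixels), "rvec" (rotation vector, rad) and "tvec" (3), from world to camera coordinates, as OpenCV has them. Camera axes: x right, y down, z forward; pixel columns grow to the right and rows downward; lengths in mm; the calibration is good to about 2 mm. A picture is of the moment at which its call begins.
- bot.close_job(): hands the job in, once; it reports no verdict.
The state is a dict: "time": time; "joint_positions": joint angles; "dq": joint speeds; "tau": joint torques, N m; "tool_pos": TCP position; "tcp_rot": TCP orientation; "contact_force": force on the tool from outside, world axes, zero at the start; "moment": the same for the moment, N m; "grip_width": finger opening in mm.
Only numpy, scipy, OpenCV 4.12 (cv2) and the standard library are available. Lean on these libraries where they do the work, as an engineer would, in place of code of your own. Each camera call takes 0.05 s, during which the arm holds its last target. There are 200 camera calls.

## Working session

There is one attempt and no reset: what is moved stays moved. The work goes in short steps, Python scripts to look and compute and a tool call to move; the robot and the scene stay as the last step left them, time stands still between calls to the robot, and variables do not carry over. Pictures are saved under pics/ and viewed, about 8 in all and at most 12, crops included, and the job is handed in when it is done.

Besides the shell and the picture viewer there is one more tool, called after "Request:" as name(argument=value, ...) on one line, values as JSON. step_arm: Moves the arm, as the interface text tells. Its arguments: {"type":"object","properties":{"targets":{"type":"array","items":{"type":"array","items":{"type":"array","items":{"type":"number"}}}},"jaw":{"type":"number"}},"required":["targets"]}

```bash
mkdir -p pics; cat > h.py <<'E'
import numpy as np, cv2
from plant import bot
def cap(n):
    c=bot.capture(n); f=c["color"].shape[0]/2/np.tan(np.radians(c["fov_y"])/2)
    R=cv2.Rodrigues(np.array(c["rvec"],float))[0]; t=np.array(c["tvec"],float).ravel()
    return dict(c=c,f=f,R=R,t=t,cx=c["cx"],cy=c["cy"])
def pix(k,u,v,z=None):
    """world point of pixel: by depth (z None) or on plane z"""
    d=np.array([(u-k["cx"])/k["f"],(v-k["cy"])/k["f"],1.]); o=-k["R"].T@k["t"]; r=k["R"].T@d
    s=float(k["c"]["depth"][int(round(v)),int(round(u))]) if z is None else (z-o[2])/r[2]
    return o+s*r
def proj(k,p):
    q=k["R"]@np.array(p,float)+k["t"]; return k["f"]*q[:2]/q[2]+[k["cx"],k["cy"]]
def save(k,n,box=None,s=1):
    im=k["c"]["color"][:,:,::-1]
    if box: im=im[box[1]:box[3],box[0]:box[2]]
    cv2.imwrite("pics/"+n,cv2.resize(im,None,fx=s,fy=s,interpolation=cv2.INTER_CUBIC))
E
python3 - <<'E'
from h import *
for n in("scene","top"):
    k=cap(n); save(k,n+"0.png"); print(n,k["f"],k["cx"],k["cy"],-k["R"].T@k["t"])
o=bot.get_obs(); print(o)
E
```

```text
scene 389.15078218971786 319.83519538025877 194.13157998969132 [977.89315715 426.81303954 871.22093583]
top 392.19673677557284 324.3658463464769 200.75033203666658 [ 422.33031136    9.39635667 1361.63800847]
{'time': 0.1, 'joint_positions': array([-1.44302089e+00,  3.42642138e-01,  1.52489116e+00, -1.39013765e-06,
        1.27540366e+00, -1.46016832e-01]), 'dq': array([-0.00067644, -0.00072599, -0.00373644, -0.00083807,  0.00107298,
       -0.00154844]), 'tau': array([ 2.01763192e-03, -4.32003057e+01, -2.44694871e+01,  7.19369994e-02,
        5.26248186e-02, -5.41845395e-05]), 'tool_pos': array([ 141.9191688 , -505.09015061,  226.13070874]), 'tcp_rot': array([-1.71582426,  1.56945201,  1.69956106]), 'contact_force': array([ 0.29130718, -0.02131494, -1.06536566]), 'moment': array([ 0.0243136 , -0.01021763,  0.02710419]), 'grip_width': 91.85275191730135}
```

View pics/scene0.png

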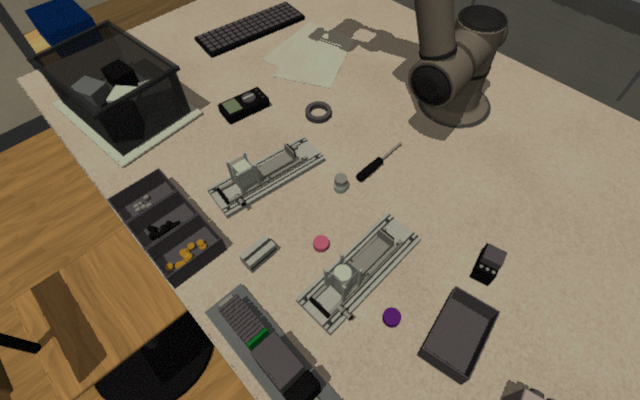

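View pics/top0.png

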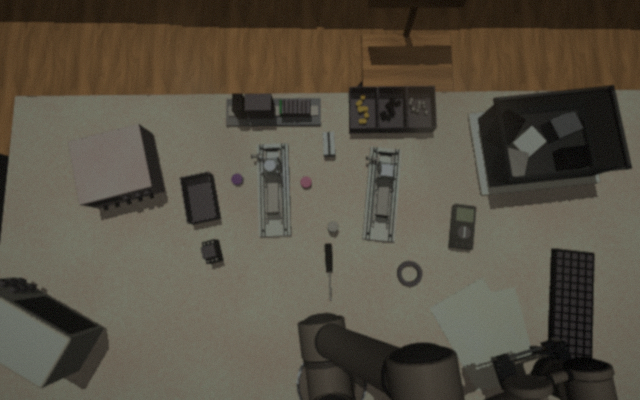

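The scene view shows two magazines. The near one, tube at scene (343,275) / top (271,165), seems to hold a round disc. The far one, tube at scene (243,172) / top (385,170), seems to hold a square block. The pink disc at scene (321,243) and the purple one at (392,317) are decoys. I'll check this in one close crop.

```bash
python3 - <<'E'
from h import *
k=cap("scene"); a=k["c"]["color"][205:335,290:425,::-1]; b=k["c"]["color"][130:220,200:335,::-1]
t=cap("top"); c=t["c"]["color"][140:245,245:305,::-1]
r=lambda i,s:cv2.resize(i,None,fx=s,fy=s,interpolation=cv2.INTER_CUBIC)
A=r(a,4.4); C=r(c,A.shape[0]/105); 
A=r(a,3.2);B=r(b,3.2)
cv2.imwrite("pics/crop1.png",r(a,4.4)); 
im=np.zeros((600,800,3),np.uint8); B=r(b,3); C=r(c,5.6); im[:B.shape[0],:B.shape[1]]=B; im[:C.shape[0],450:450+C.shape[1]]=C
cv2.imwrite("pics/crop2.png",im)
E
```

```text
(no output)
```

View pics/crop1.png

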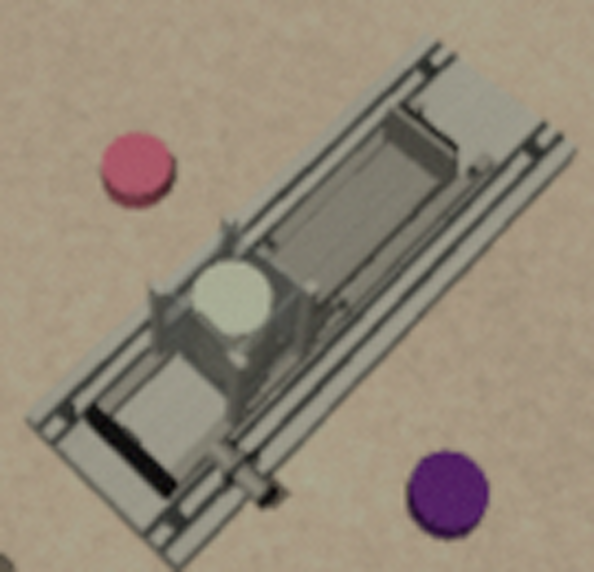

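View pics/crop2.png

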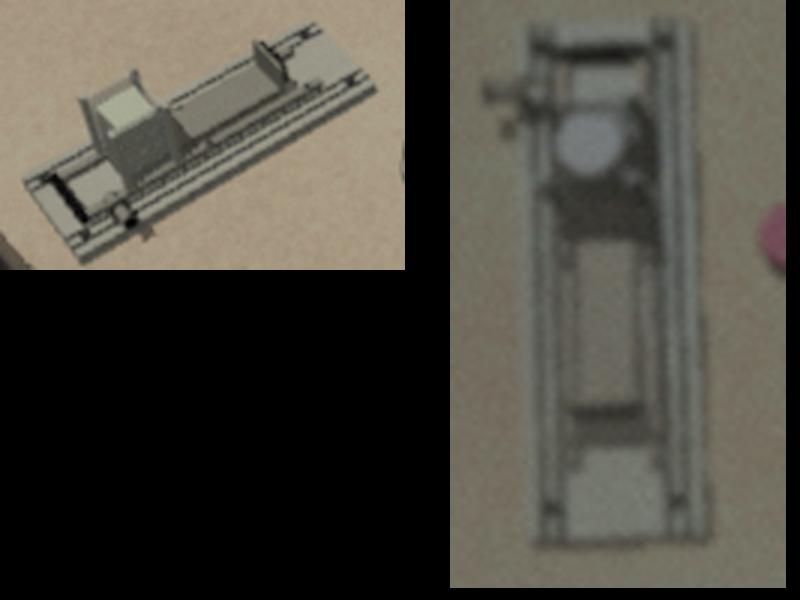

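Crop 1 confirms the near magazine holds round discs (white disc at crop (232,297)). The lip's inner top edge runs about (405,105)–(458,152). The far magazine shows a square block. Next I'll compute the pose.

```bash
python3 - <<'E'
from h import *
k=cap("scene"); t=cap("top")
S=lambda u,v,z:pix(k,290+u/4.4-.4,205+v/4.4-.4,z).round(1)
T=lambda u,v,z:pix(t,245+(u-450)/5.6-.4,140+v/5.6-.4,z).round(1)
print("corn S",[S(*p,16) for p in((28,420),(178,568),(575,150),(435,40))])
print("corn T",[T(*p,16) for p in((530,18),(690,18),(708,543),(533,545))])
print("disc",S(232,297,94),T(590,142,94))
print("lip S",S(405,105,66),S(458,152,66)); print("lip T",T(572,405,66),T(642,405,66),T(572,417,66))
# depth
g=k["c"]["depth"]; d=t["c"]["depth"]
for v in range(205,226): print(v,pix(t,273,v).round(0),t["c"]["color"][v,273])
E
```

```text
corn S [array([813.2, 152.3,  16. ]), array([808.7, 258.6,  16. ]), array([486.1, 246.3,  16. ]), array([487.6, 143.6,  16. ])]
corn T [array([810.2, 247.5,  16. ]), array([809.2, 146.4,  16. ]), array([479. , 133.9,  16. ]), array([478.6, 240.9,  16. ])]
disc [715.5 199.2  94. ] [712.1 197.2  94. ]
lip S [559.4 176.5  66. ] [560.6 215.   66. ]
lip T [559.2 210.3  66. ] [558.8 168.7  66. ] [552.  210.2  66. ]
205 [587. 194.  30.] [106 103  94]
206 [583. 193.  34.] [109 106  97]
207 [579. 192.  38.] [105 103  94]
208 [576. 193.  33.] [107 104  97]
209 [572. 193.  34.] [103 100  90]
210 [569. 193.  35.] [102 101  91]
211 [562. 189.  65.] [89 91 81]
212 [559. 188.  68.] [71 68 60]
213 [556. 189.  61.] [54 53 45]
214 [557. 195.  16.] [56 54 48]
215 [554. 195.  16.] [67 66 57]
216 [550. 195.  16.] [71 72 64]
217 [547. 195.  14.] [73 73 66]
218 [543. 195.  15.] [77 76 69]
219 [540. 195.  14.] [81 82 73]
220 [536. 195.  19.] [101 102  93]
221 [533. 195.  18.] [112 117 108]
222 [529. 195.  16.] [119 121 113]
223 [526. 194.  20.] [117 121 110]
224 [523. 195.  15.] [116 117 108]
225 [519. 194.  19.] [116 120 111]
```

```bash
cat >> h.py <<'E'
from scipy.spatial.transform import Rotation as Ro
def st():
    o=bot.get_obs(); R=Ro.from_euler("xyz",o["tcp_rot"]).as_matrix()
    print("t",round(o["time"],2),"p",o["tool_pos"].round(1),"F",o["contact_force"].round(1),"w",round(o["grip_width"],1),"q",o["joint_positions"].round(2)); print(R.round(3)); return o,R
def goto(p,yaw=0.031):
    o,R=st(); print("shift mm",(R.T@(np.array(p)-o["tool_pos"])).round(1))
    m=np.array([-np.sin(yaw),np.cos(yaw),0])
    for s in(1,-1):
        a=np.arctan2(R[:,2]@(s*m),R[:,1]@(s*m)); print("turn deg",np.degrees(a).round(1))
E
python3 -c "
from h import *
goto([620,195,200])"
```

```text
t 0.3 p [ 142.  -505.3  226.5] F [ 0.1 -0.5  0.3] w 91.8 q [-1.44  0.34  1.52  0.    1.28 -0.15]
[[-0.     0.27  -0.963]
 [ 0.    -0.963 -0.27 ]
 [-1.    -0.    -0.   ]]
shift mm [  26.8 -545.  -649.6]
turn deg -166.1
turn deg 13.9
```

Request:
step_arm(targets=[[[0, -0.02, -0.024, 0], [0, -0.042, -0.05, 0], [0, -0.066, -0.078, 0], [0, -0.088, -0.105, 0], [0, -0.11, -0.13, 0]]], jaw=1)

```text
time: 0.72
tool_pos: [238.0, -362.7, 226.5]
tcp_rot: [-2.007, 1.57, 1.408]
contact_force: [1.1, 0.5, -0.6]
grip_width: 62.9
```

Request:
step_arm(targets=[[[0, -0.022, -0.026, 0], [0, -0.044, -0.052, 0], [0, -0.066, -0.078, 0], [0, -0.088, -0.104, 0], [0, -0.11, -0.13, 0]]])

```text
time: 1.13
tool_pos: [334.1, -220.2, 226.8]
tcp_rot: [-3.059, 1.57, 0.356]
contact_force: [0.8, -0.1, -0.2]
grip_width: 29.6
```

Request:
step_arm(targets=[[[0, -0.022, -0.026, 0], [0, -0.044, -0.052, 0], [0, -0.066, -0.078, 0], [0, -0.088, -0.104, 0], [0, -0.11, -0.13, 0]]])

```text
time: 1.55
tool_pos: [430.3, -77.6, 227.0]
tcp_rot: [2.815, 1.57, -0.054]
contact_force: [0.7, -0.4, -0.5]
grip_width: 1.2
```

Request:
step_arm(targets=[[[0, -0.022, -0.026, 0], [0, -0.044, -0.052, 0], [0, -0.066, -0.078, 0], [0, -0.088, -0.104, 0], [0, -0.11, -0.13, 0]]])

```text
time: 1.97
tool_pos: [526.4, 65.2, 227.1]
tcp_rot: [2.759, 1.57, -0.109]
contact_force: [0.4, 0.3, 0.3]
grip_width: 0.6
```

```bash
python3 -c "
from h import *
goto([620,195,140])"
```

```text
t 1.97 p [526.4  65.2 227.1] F [0.4 0.3 0.3] w 0.6 q [-0.02  0.35  1.51 -0.    1.28  1.28]
[[ 0.001  0.27  -0.963]
 [-0.    -0.963 -0.27 ]
 [-1.     0.    -0.001]]
shift mm [  87.2  -99.8 -125.1]
turn deg -166.1
turn deg 13.9
```

Request:
step_arm(targets=[[[0, -0.02, -0.025, 3], [0.01, -0.04, -0.05, 6], [0.03, -0.065, -0.08, 9], [0.05, -0.085, -0.105, 12], [0.067, -0.1, -0.125, 13.9]]])

```text
time: 2.38
tool_pos: [620.5, 197.8, 158.4]
tcp_rot: [-2.654, 1.57, 0.517]
contact_force: [0.5, 0.0, -0.2]
grip_width: 0.4
```

```bash
python3 - <<'E'
from h import *
goto([615,195,42])
k=cap("scene");save(k,"s1.png",(270,100,430,340),2.4); print(proj(k,[562,193,66]),proj(k,[615,195,160]))
t=cap("top"); save(t,"t1.png",(235,130,335,250),5)
E
```

```text
t 2.38 p [620.5 197.8 158.4] F [ 0.5  0.  -0.2] w 0.4 q [0.19 0.63 1.24 0.   1.27 1.73]
[[ 0.    0.03 -1.  ]
 [ 0.   -1.   -0.03]
 [-1.   -0.   -0.  ]]
shift mm [116.4   2.6   5.6]
turn deg 179.9
turn deg -0.1
[386.17536705 233.52137798] [375.69378086 227.18965775]
```

View pics/s1.png

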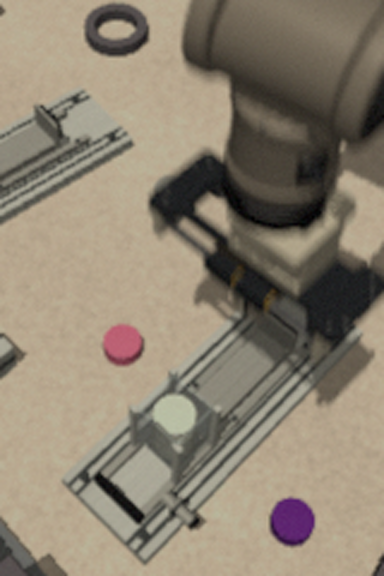

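The view shows the closed gripper above the tongue between the lip and the tube (tube at (175,425)). The space below it is clear, so I descend.

Request:
step_arm(targets=[[[0.02, 0.002, 0, 0], [0.045, 0.003, 0, 0], [0.07, 0.003, 0, 0], [0.095, 0.003, 0, 0], [0.105, 0.003, 0, 0]]])

```text
time: 2.9
tool_pos: [616.7, 193.9, 47.3]
tcp_rot: [0.131, 1.56, -2.978]
contact_force: [-0.7, -0.8, 1.0]
grip_width: 0.6
```

Request:
step_arm(targets=[[[0.006, 0, 0, 0], [0.01, 0, 0, 0], [0.01, 0, 0, 0], [0.01, 0, 0, 0], [0.01, 0, 0, 0]]])

```text
time: 3.32
tool_pos: [617.6, 194.1, 38.8]
tcp_rot: [0.128, 1.563, -2.981]
contact_force: [-0.4, 0.2, -0.3]
grip_width: 0.2
```

```bash
python3 - <<'E'
from h import *
goto([575,192,42])
k=cap("scene");save(k,"s2.png",(330,180,430,280),5)
E
```

```text
t 3.32 p [617.6 194.1  38.8] F [-0.4  0.2 -0.3] w 0.2 q [0.19 0.75 1.37 0.   1.03 1.72]
[[-0.008  0.033 -0.999]
 [-0.001 -0.999 -0.033]
 [-1.     0.001  0.008]]
shift mm [-2.9  0.6 42.6]
turn deg -179.9
turn deg 0.1
```

View pics/s2.png

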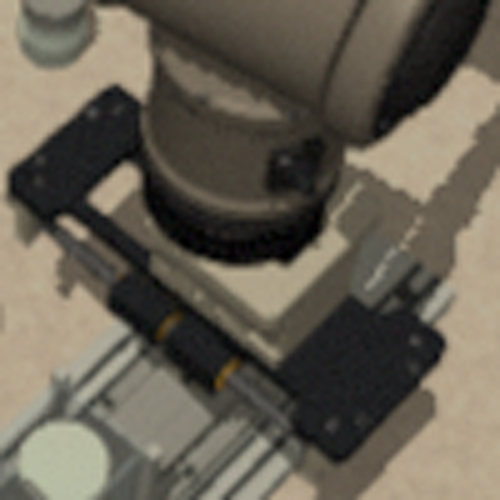

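Request:
step_arm(targets=[[[-0.003, 0, 0.008, 0], [-0.003, 0, 0.016, 0], [-0.003, 0, 0.024, 0], [-0.003, 0, 0.03, 0], [-0.003, 0, 0.036, 0]]])

```text
time: 3.78
tool_pos: [581.0, 193.0, 42.7]
tcp_rot: [0.122, 1.564, -2.987]
contact_force: [-0.2, 0.6, 0.1]
grip_width: 0.3
```

Request:
step_arm(targets=[[[0, 0, 0.004, 0], [0, 0, 0.008, 0], [0, 0, 0.012, 0], [0, 0, 0.016, 0], [0, 0, 0.02, 0]]])

```text
time: 4.2
tool_pos: [561.4, 192.4, 43.3]
tcp_rot: [0.119, 1.565, -2.989]
contact_force: [3.5, 0.9, 0.7]
grip_width: 0.7
```

```bash
python3 -c "
from h import *
st()"
```

```text
t 4.2 p [561.4 192.4  43.3] F [3.5 0.9 0.7] w 0.7 q [0.2  0.66 1.54 0.   0.95 1.74]
[[-0.005  0.033 -0.999]
 [-0.001 -0.999 -0.033]
 [-1.     0.001  0.005]]
```

Request:
step_arm(targets=[[[0, 0, 0.005, 0], [0, 0, 0.01, 0], [0, 0, 0.015, 0], [0, 0, 0.02, 0], [0, 0, 0.025, 0]]])

```text
time: 4.62
tool_pos: [535.8, 191.4, 43.3]
tcp_rot: [0.134, 1.565, -2.974]
contact_force: [3.0, -0.9, -1.9]
grip_width: 0.3
```

Request:
step_arm(targets=[[[0, 0, 0.003, 0], [0, 0, 0.006, 0], [0, 0, 0.009, 0], [0, 0, 0.012, 0], [0, 0, 0.012, 0]]])

```text
time: 5.03
tool_pos: [524.0, 191.0, 43.4]
tcp_rot: [0.163, 1.566, -2.946]
contact_force: [3.8, -0.9, -2.4]
grip_width: 0.7
```

Request:
step_arm(targets=[[[0, 0, 0.002, 0], [0, 0, 0.004, 0], [0, 0, 0.006, 0], [0, 0, 0.008, 0], [0, 0, 0.008, 0]]])

```text
time: 5.45
tool_pos: [524.1, 191.2, 44.2]
tcp_rot: [-3.064, 1.558, 0.11]
contact_force: [27.3, -0.2, -19.2]
grip_width: 0.6
```

Request:
step_arm(targets=[[[0, 0, 0.001, 0], [0, 0, 0.002, 0], [0, 0, 0.003, 0], [0, 0, 0.004, 0], [0, 0, 0.004, 0]]])

```text
time: 5.87
tool_pos: [524.3, 191.1, 44.5]
tcp_rot: [-3.063, 1.549, 0.112]
contact_force: [17.4, -0.9, -12.8]
grip_width: 0.6
```

Request:
step_arm(targets=[[[0, 0, -0.003, 0], [0, 0, -0.008, 0], [0, 0, -0.012, 0], [0, 0, -0.012, 0], [0, 0, -0.012, 0]]])

```text
time: 6.28
tool_pos: [535.7, 191.5, 44.6]
tcp_rot: [-3.065, 1.55, 0.11]
contact_force: [-0.2, 0.0, -0.4]
grip_width: 0.2
```

```bash
python3 - <<'E'
from h import *
st()
k=cap("scene")
for z in(94,76):
    u,v=proj(k,[714,198,z]); print(u,v,pix(k,u,v).round(1))
save(k,"s3.png",(290,180,430,340),3.7)
E
```

```text
t 6.28 p [535.7 191.5  44.6] F [-0.2  0.  -0.4] w 0.2 q [ 0.21  0.61  1.64 -0.    0.87  1.75]
[[ 0.021  0.033 -0.999]
 [ 0.002 -0.999 -0.033]
 [-1.    -0.002 -0.021]]
342.443238640406 271.26500057688935 [707.8 192.6  75.8]
342.1796259867701 274.6983458870518 [713.9 197.9  75.7]
```

View pics/s3.png

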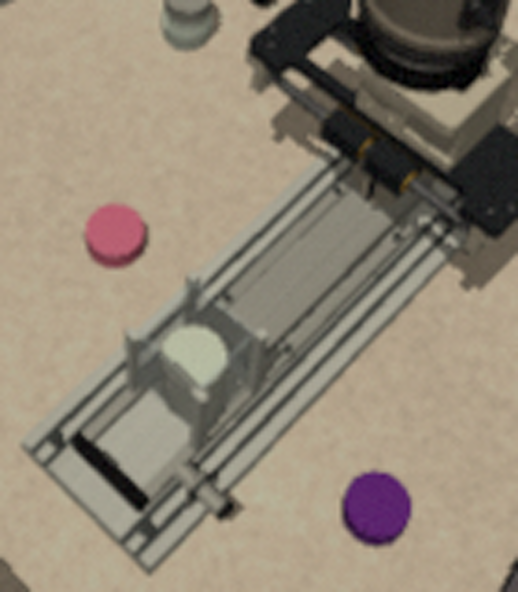

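The stack has dropped about 18 mm (top disc at z=75.7 mm, at (195,353) in the crop). The slide met a firm stop. Next I go up over the lip to the outside.

Request:
step_arm(targets=[[[-0.01, 0, 0, 0], [-0.03, 0, 0, 0], [-0.05, 0, 0, 0], [-0.06, 0, 0, 0], [-0.06, 0, 0, 0]]])

```text
time: 6.75
tool_pos: [535.7, 191.8, 107.6]
tcp_rot: [-3.043, 1.545, 0.132]
contact_force: [0.5, -0.4, 0.4]
grip_width: 0.1
```

Request:
step_arm(targets=[[[0, 0, 0.015, 0], [0, 0, 0.035, 0], [0, 0, 0.055, 0], [0, 0, 0.072, 0], [0, 0, 0.072, 0]]])

```text
time: 7.17
tool_pos: [459.7, 189.1, 104.6]
tcp_rot: [-3.059, 1.55, 0.117]
contact_force: [-0.5, 0.1, 0.4]
grip_width: 0.4
```

```bash
python3 - <<'E'
from h import *
goto([462,190,46])
t=cap("top")
k=cap("scene"); save(k,"s4.png",(290,170,450,340),3.5); print(proj(k,[514,192,66]))
E
```

```text
t 7.17 p [459.7 189.1 104.6] F [-0.5  0.1  0.4] w 0.4 q [ 0.24  0.42  1.78 -0.    0.92  1.78]
[[ 0.021  0.034 -0.999]
 [ 0.002 -0.999 -0.034]
 [-1.    -0.002 -0.021]]
shift mm [58.7 -0.7 -1.1]
turn deg -179.8
turn deg 0.2
[399.11010328 221.24002178]
```

View pics/s4.png

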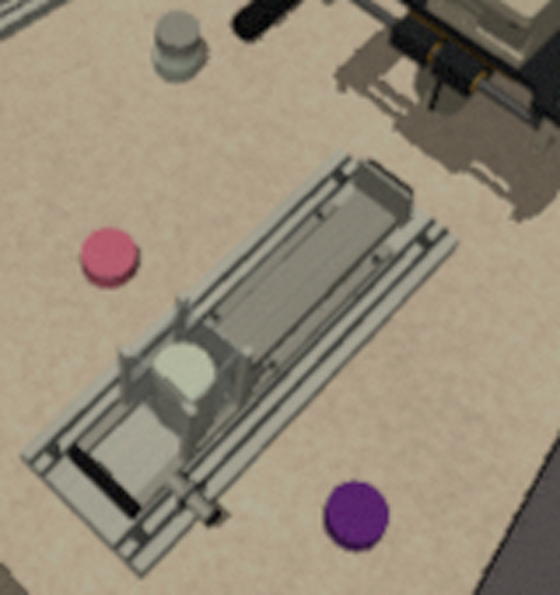

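The slide is fully out: the lip's top edge is at crop (363,162)–(410,195), matching the prediction. The gripper is outside the lip. I descend and push.

Request:
step_arm(targets=[[[0.015, 0, 0, 0], [0.035, 0, 0, 0], [0.05, 0, 0, 0], [0.057, 0, 0, 0], [0.057, 0, 0, 0]]])

```text
time: 7.68
tool_pos: [464.9, 189.4, 46.9]
tcp_rot: [-3.059, 1.548, 0.115]
contact_force: [0.4, -0.9, 0.2]
grip_width: 0.4
```

Request:
step_arm(targets=[[[0, 0, -0.006, 0], [0, 0, -0.013, 0], [0, 0, -0.02, 0], [0, 0, -0.025, 0], [0, 0, -0.03, 0]]])

```text
time: 8.1
tool_pos: [495.6, 190.4, 48.1]
tcp_rot: [-3.051, 1.548, 0.124]
contact_force: [-2.6, -0.5, 2.2]
grip_width: 0.7
```

Request:
step_arm(targets=[[[0, 0, -0.004, 0], [0, 0, -0.008, 0], [0, 0, -0.012, 0], [0, 0, -0.016, 0], [0, 0, -0.02, 0]]])

```text
time: 8.52
tool_pos: [515.3, 191.1, 48.2]
tcp_rot: [-3.049, 1.549, 0.125]
contact_force: [-4.1, 1.2, -2.0]
grip_width: 0.5
```

Request:
step_arm(targets=[[[0, 0, -0.004, 0], [0, 0, -0.008, 0], [0, 0, -0.012, 0], [0, 0, -0.016, 0], [0, 0, -0.02, 0]]])

```text
time: 8.93
tool_pos: [535.6, 191.7, 48.5]
tcp_rot: [-3.053, 1.549, 0.121]
contact_force: [-2.9, 0.3, -2.7]
grip_width: 0.4
```

Request:
step_arm(targets=[[[0, 0, -0.003, 0], [0, 0, -0.006, 0], [0, 0, -0.009, 0], [0, 0, -0.012, 0], [0, 0, -0.012, 0]]])

```text
time: 9.35
tool_pos: [548.5, 192.1, 48.9]
tcp_rot: [-3.057, 1.548, 0.117]
contact_force: [-1.4, 0.1, -0.9]
grip_width: 0.3
```

Request:
step_arm(targets=[[[0, 0, -0.002, 0], [0, 0, -0.004, 0], [0, 0, -0.006, 0], [0, 0, -0.008, 0], [0, 0, -0.008, 0]]])

```text
time: 9.77
tool_pos: [554.3, 192.3, 49.0]
tcp_rot: [-3.061, 1.553, 0.114]
contact_force: [-10.0, 0.1, 3.6]
grip_width: 0.4
```

Request:
step_arm(targets=[[[0, 0, -0.001, 0], [0, 0, -0.002, 0], [0, 0, -0.003, 0], [0, 0, -0.004, 0], [0, 0, -0.004, 0]]])

```text
time: 10.18
tool_pos: [554.3, 192.2, 49.0]
tcp_rot: [-3.087, 1.562, 0.088]
contact_force: [-17.7, -0.6, 10.3]
grip_width: 0.6
```

```bash
python3 - <<'E'
from h import *
st()
k=cap("scene"); u,v=proj(k,[714,198,74]); print(pix(k,u,v).round(1))
u,v=proj(k,[760,199.4,36]); print(u,v,pix(k,u,v).round(1))
save(k,"s5.png",(290,180,430,340),3.7)
E
```

```text
t 10.18 p [554.3 192.2  49. ] F [-17.7  -0.6  10.3] w 0.6 q [ 0.2   0.64  1.57 -0.    0.93  1.74]
[[ 0.008  0.034 -0.999]
 [ 0.001 -0.999 -0.034]
 [-1.    -0.    -0.008]]
[714.2 198.1  74.5]
327.37780543907866 295.8448667863913 [759.5 198.9  34.1]
```

View pics/s5.png

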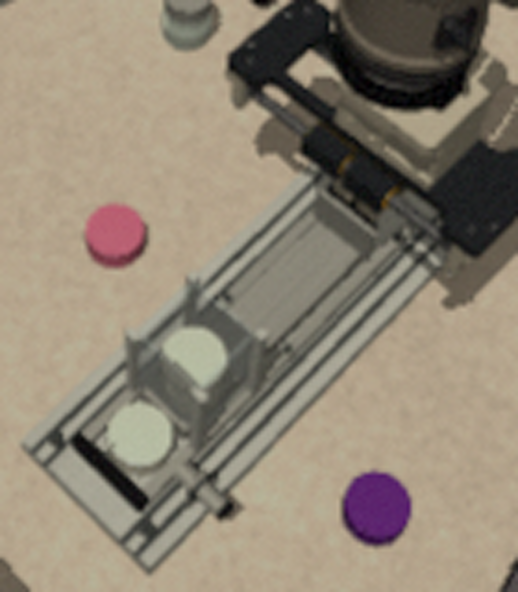

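The disc is at the pick-up place (crop (140,435)) with its top near z=34–36 mm. The stack's top is at 74.5 mm, and the slide is against its home stop. I retreat.

Request:
step_arm(targets=[[[0, 0, 0.008, 0], [0, 0, 0.02, 0], [0, 0, 0.035, 0], [0, 0, 0.04, 0], [0, 0, 0.04, 0]]])

```text
time: 10.65
tool_pos: [514.4, 191.0, 49.3]
tcp_rot: [-3.083, 1.561, 0.093]
contact_force: [0.2, 0.6, -0.2]
grip_width: 0.4
```

Request:
step_arm(targets=[[[-0.02, 0, 0, 0], [-0.05, 0, 0.01, 0], [-0.08, 0, 0.03, 0], [-0.11, 0, 0.05, 0], [-0.12, 0, 0.06, 0]]])

```text
time: 11.07
tool_pos: [454.7, 189.3, 173.2]
tcp_rot: [-3.023, 1.553, 0.153]
contact_force: [0.2, 0.6, -0.4]
grip_width: 0.2
```

Request:
step_arm(targets=[[[0, 0, 0, 0], [0, 0, 0, 0], [0, 0, 0, 0], [0, 0, 0, 0], [0, 0, 0, 0]]])

```text
time: 11.48
tool_pos: [454.9, 189.1, 171.9]
tcp_rot: [-3.039, 1.555, 0.137]
contact_force: [0.2, 0.8, -0.0]
grip_width: 0.3
```

```bash
python3 - <<'E'
from h import *
st()
k=cap("scene"); t=cap("top")
print("lip@home pred (575,193.5,66):",proj(k,[575,193.5,66]))
for v in range(203,216): print(v,pix(t,273,v).round(0))
save(k,"s6.png",(290,180,430,340),3.7)
E
```

```text
t 11.48 p [454.9 189.1 171.9] F [ 0.2  0.8 -0. ] w 0.3 q [ 0.24  0.33  1.71 -0.    1.09  1.78]
[[ 0.015  0.034 -0.999]
 [ 0.002 -0.999 -0.034]
 [-1.    -0.002 -0.016]]
lip@home pred (575,193.5,66): [382.6533613  236.99752687]
203 [593. 193.  31.]
204 [589. 193.  34.]
205 [586. 193.  33.]
206 [582. 192.  38.]
207 [579. 193.  35.]
208 [573. 190.  58.]
209 [569. 188.  66.]
210 [566. 189.  63.]
211 [564. 191.  46.]
212 [564. 195.  15.]
213 [560. 195.  20.]
214 [557. 195.  15.]
215 [554. 195.  15.]
```

View pics/s6.png

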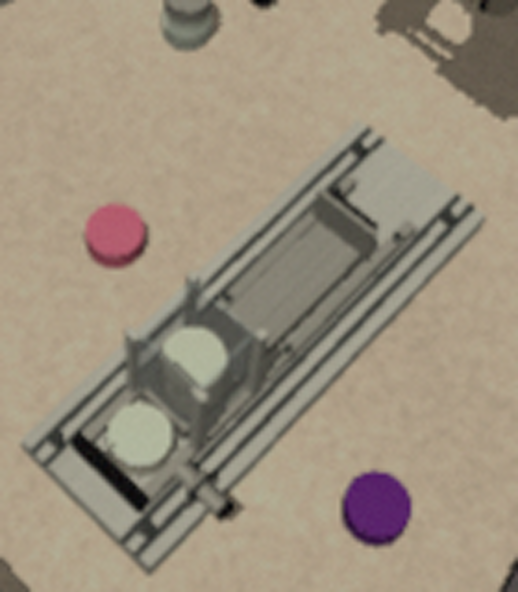

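```bash
python3 -c "
from plant import bot
print(bot.close_job())"
```

```text
the job is handed in; nothing more can be done
None
```

I fed one disc from the round-disc magazine and handed the job in after about 11.5 s of the 48 s allowed; no verdict came back. With the gripper shut, I hooked the fingertips behind the lip and drew the slide to its stop, which resisted with about 27 N. I then lifted over the lip and pushed on the thumb pad to the home stop, which resisted with about 18 N.

- **Slide:** on the way out, the stack dropped about 18 mm. After the push, the lip sat about 10 mm further in than at the start. That fits fully home, since the slide could start up to 10 mm out.
- **Fed disc:** it lies at the pick-up place, about 46–49 mm from the tube's axis, with its top at about 34–36 mm (36 mm expected).
- **Other two discs:** they are still stacked in the tube, with the top at about 74.5 mm (74 mm expected).
- **Arm:** it ended clear of everything, with no contact force.
- **Surroundings:** the jar and the pink and purple discs look unmoved in the last crop. I did not check the block magazine or the other bench items again at the end, but the gripper never worked near them.

No check failed or disagreed, but camera readings are only good to about 2–3 mm, so I inferred fully home from the stop force as well as the picture.

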